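Hang the brass test weight on the swinging load-cell hook

TASK

The hook under the load cell is swinging freely. First bring it to rest with a light touch and let go, so that it hangs still by itself; then pick up the brass test weight and hang it gently on the hook by its eye, and leave it hanging free and still. Leave the black weight, the scissors, the caliper and the carton where they are.

Things in the scene. Friction and masses are not known exactly. Their poses are not given: they have to be found in the camera images.
- stand: Fixed load-cell stand. Origin on the bench right below the hook at rest, +x from hook to post (to the robot's left), z up. Dark base plate 130 mm wide, 12 thick, from 45 mm in front of the hook to 155 behind; post front face 110 mm behind; blue arm at z 401 to 431 mm. Load cell (36 x 30 mm) over the hook, underside at z 361: bring the hand tilted about 45 degrees, leaning to stand -x.
- hook (a joint): Swing of the steel hook, rad, about a pin along stand x, 345 mm above the bench; 0 = hanging straight down, positive = lower end towards stand +y. Free, hardly damped (period about 0.7 s, mass 100 g): it does not stop by itself. Pushed aside it leans on what pushes it, and follows when that is slowly withdrawn.
- hook_seat (a point): Lowest point of the hook's bowl (centre of its 8 mm round wire), 160 mm below the pin, at rest 185 mm above the bench. Above it the shank is straight from 62 mm over the seat up to the pin (13 mm collar near the pin); between, the wire bends back up to 20 mm to stand +x. Axes turn with the hook.
- brass_weight: Loose brass test weight standing on the bench, about 0.4 kg: cylinder 52 mm diameter and 56 mm high, above it a 10 mm eye bolt with a round steel eye on top, 142 mm high overall. Origin: centre of the underside, z up the bolt; the eye's hole runs along its x axis (either way round is the same).
- brass_weight_eye (a point): Centre of the brass weight's eye, 116 mm above its underside: hole 36 mm diameter, outer diameter 52 mm, wire 8 mm thick. Hanging on the hook, this point lies about 14 mm below the hook seat.
- black_weight: A second weight of the same shape with a black cylinder; not to be used. Origin: centre of the underside. The two weights may have changed places.
- scissors: Blue-handled scissors lying on the bench, 71 x 176 x 11 mm, bystander. Origin: centre of the underside.
- caliper: Caliper lying on the bench, 63 x 215 x 12 mm, bystander. Origin: centre of the underside.
- parts_carton: Small cardboard carton, 60 x 86 x 45 mm, bystander. Origin: centre of the underside.
- hook_tip (a point): Tip of the hook (wire centre, 4 mm round end): 26 mm in front of the seat (stand -x) and 12 mm above it. An eye is put on from the front: moved along stand +x over the tip until above the seat, then lowered.
Not all that is in view belongs to the job. What is shaped like the brass_weight but orange or pink is not meant.

How it is judged:
By the outcome, as a careful person would: the job done as asked, in the order asked, and still so for the second after the job is handed in, with the robot touching nothing.
It also fails if it takes over 72 s, if anything falls off the work surface, if the arm or the gripper's body presses on something with over 40 N, if the wrist force passes 120 N, or if a joint passes its speed limit or range.

ROBOT

A 7-joint arm with a two-finger parallel gripper is mounted at the origin on a cart in front of the work surface, level with it; the furniture and walls round the work are solid. World frame = base frame: x ahead of the robot, y to its left, z up, the work surface at z = 0. Lengths are in m, angles in rad, forces in N, time in s.
With the tool pointing down it reaches from about 0.425 to 0.925 m from the base axis. Payload 6.8 kg.
Tool frame: the origin (TCP) lies at the very end of the fingers, on their centre line; the grasp point (between the pads) lies 19 mm behind it; z points along the fingers, y is the line along which they close (so a half turn about z gives the same grasp; the last joint's range is limited). The gripper opens to 85 mm and grips with 20 to 120 N. Pads are 22 mm wide; open, the fingers measure 114 mm over their backs; the gripper's body (76 mm by 85 mm) begins 54 mm behind the grasp point. The pads swing forward as they close: fully open they stand 13 mm farther back than shut.
Start: joints at [1.094, 0.477, 0.022, 1.555, -0.011, 1.109, -0.083], TCP at [0.243, -0.63, 0.231] pointing down, gripper open.
Joint ranges: [-2.96, 2.96], [-0.34, 2.1], [-1.41, 1.46], [0.24, 2.44], [-1.37, 4.51], [0.17, 1.92], [-2.96, 2.96]. Speed limits (rad/s): [2.39, 2.39, 3.14, 3.14, 3.14, 3.14, 3.14].

INTERFACE

Orientations are given as a unit quaternion [w, x, y, z].
In Python, from station import bot gives the robot as it stands.
- The arm moves only by the tool jog_arm, never from a script. Its argument "motion" is a list of rows, each a list of 7 numbers: the turn, a rotation vector about the tool's x, y, z in rad, then the shift along the tool's x, y, z in mm, then the finger opening in mm, from 0 to 85.4. A call has 1 to 10 rows; each row is the pose to reach, as a shift and turn from the pose commanded when the call began, along the tool's axes at that moment; what a row does not reach only later rows make up. A row lasts 1/8 s, in which the tool goes at most 62.5 mm and 10.7 degrees, less where a joint would pass 70% of its speed; a pose out of reach is approached as far as the arm can. A call with a gripper value outside its range is refused whole. The fingers move at their own pace and stop on an object; "grip_force" is the grip in N (left out, the last holds). Time passes only in rows, so rows that repeat a pose let the fingers close. It gives the time, the measured TCP pose, the force, the opening and the grip force at its end, in the units of the state.
- bot.get_obs(): the state, without advancing time (a new reading comes with each control period).
- bot.read_camera(name): name is "scene" or "side" or "wrist"; returns a dict with "pixels" (480x640x3 uint8, red, green, blue), "camera_matrix" (3x3 intrinsics, pixels), "T" (4x4, takes a point from camera to world coordinates); the wrist camera has in their place "tool_from_camera" (4x4, takes a point from camera to tool coordinates, whose origin is the TCP and whose axes are the flange's). Camera axes: x right, y down, z forward; pixel columns grow to the right and rows downward; lengths in m; the calibration is good to about 2 mm. The wrist camera is an equidistant fisheye: a pixel r from the principal point sees the ray r / f radians off the axis. A picture is of the moment at which its call begins: read the wrist's pose just before it. There is no depth.
- bot.hand_in(): hands the job in; it is judged then, once.
Trained networks look in a picture, given as the dict that the camera call returned (one of the last four; its "shot" number tells which), for a name from the list of things; names that differ only in an ending like _2 or _b are one class to them, and where a whole thing is asked for, a point or a joint stands for the part that bears it (a point fixed in the world has none). Each returns a list of dicts, best first, with "score" (0 to 1); they miss things now and then, are a little off and sometimes report something else, mostly with a low value. They report only what shows in the picture. A call takes as long as a camera call. They do not tell look-alikes from the thing itself.
- bot.spot_in(thing, picture): "xy" ([column, row] in pixels, amid what is visible of it).
- bot.tip_of(thing, picture): "xy" ([column, row] in pixels: a listed point, or the origin of a listed thing).
The state is a dict: "t": time; "q": joint angles; "joint_vel": joint speeds; "joint_torque": joint torques, N m; "eef_pos": TCP position; "tool_rot": TCP orientation; "contact_force": force on the tool from outside, world axes, zero at the start; "torque": the same for the moment, N m; "gripper_width": opening from 0.0 (shut) to 1.0 (fully open); "grasp_force": force on a finger pad.
Only numpy, scipy, OpenCV 4.12 (cv2) and the standard library are available. Lean on these libraries where they do the work, as an engineer would, in place of code of your own. Each camera call takes 0.05 s, during which the arm holds its last target. There are 200 camera calls.

## Working session

There is one attempt and no reset: what is moved stays moved. The work goes in short steps, Python scripts to look and compute and a tool call to move; the robot and the scene stay as the last step left them, time stands still between calls to the robot, and variables do not carry over. Pictures are saved under pics/ and viewed, at most 10 in all, crops included, and the job is handed in when it is done.

Besides the shell and the picture viewer there is one more tool, called after "Request:" by a JSON object that holds its "op" and its "data". jog_arm: Moves the arm, as the interface text tells. Its arguments: {"type":"object","properties":{"motion":{"type":"array"},"grip_force":{"type":"number"}},"required":["motion"]}

```bash
mkdir -p pics; ls; cat > h.py <<'E'
import numpy as np, cv2
from station import bot
from scipy.spatial.transform import Rotation as R
def ray(p,xy):
    K=p["camera_matrix"]; T=np.array(p["T"]); d=np.linalg.inv(K)@[xy[0],xy[1],1.0]
    return T[:3,3], T[:3,:3]@(d/np.linalg.norm(d))
def onz(p,xy,z):
    o,d=ray(p,xy); return o+d*(z-o[2])/d[2]
def tri(rs):
    A=sum(np.eye(3)-np.outer(d,d) for o,d in rs); b=sum((np.eye(3)-np.outer(d,d))@o for o,d in rs); x=np.linalg.solve(A,b)
    return x,[float(np.linalg.norm((np.eye(3)-np.outer(d,d))@(x-o))*1000) for o,d in rs]
def save(p,n,crop=None,s=1):
    im=cv2.cvtColor(np.asarray(p["pixels"]),cv2.COLOR_RGB2BGR)
    if crop: a,b,c,d=crop; im=im[b:d,a:c]
    cv2.imwrite("pics/"+n+".png",cv2.resize(im,None,fx=s,fy=s,interpolation=cv2.INTER_CUBIC))
def proj(p,X):
    T=np.linalg.inv(p["T"]); c=T[:3,:3]@X+T[:3,3]; u=p["camera_matrix"]@c; return u[:2]/u[2]
def tcp():
    o=bot.get_obs(); w,x,y,z=o["tool_rot"]; return np.array(o["eef_pos"]),R.from_quat([x,y,z,w]),o
E
python3 - <<'E'
from h import *
np.set_printoptions(precision=4,suppress=True)
print(bot.get_obs())
for n in("scene","side"):
    p=bot.read_camera(n); save(p,n+"0"); print(n,p["T"],p["camera_matrix"])
    for t in("stand","hook_seat","hook_tip","brass_weight","brass_weight_eye","black_weight","scissors","caliper","parts_carton"):
        print(t,[(np.round(r["xy"],1).tolist(),round(r["score"],2)) for r in bot.tip_of(t,p)[:4]])
E
```

```text
pics
{'t': 0.0, 'q': array([ 1.0939,  0.4778,  0.0224,  1.5564, -0.0115,  1.1093, -0.0831]), 'joint_vel': array([-0.0003, -0.0015, -0.0008,  0.0027, -0.0007,  0.0002,  0.0015]), 'joint_torque': array([  0.0002, -59.644 ,   1.6073, -28.1196,   0.0123,   0.0093,
        -0.    ]), 'eef_pos': array([ 0.2431, -0.6291,  0.2303]), 'tool_rot': array([-0.0009,  0.983 ,  0.1834, -0.0002]), 'contact_force': array([ 0.3389, -0.0219, -0.217 ]), 'torque': array([0.0167, 0.0249, 0.0349]), 'grasp_force': 0.0, 'gripper_width': 0.9930680676313437}
scene [[-0.5978 -0.4414  0.6692 -0.2907]
 [-0.8016  0.3278 -0.5     0.6398]
 [ 0.0014 -0.8353 -0.5498  0.8838]
 [ 0.      0.      0.      1.    ]] [[462.5702   0.     324.7844]
 [  0.     462.5702 242.5112]
 [  0.       0.       1.    ]]
stand [([282.2, 327.1], 0.71)]
hook_seat [([273.1, 271.8], 0.77)]
hook_tip []
brass_weight [([398.5, 296.1], 0.91), ([400.5, 320.9], 0.84), ([374.0, 322.3], 0.78)]
brass_weight_eye [([405.1, 259.1], 0.76), ([375.5, 289.0], 0.76), ([404.1, 287.0], 0.73)]
black_weight [([369.7, 271.7], 0.77)]
scissors [([449.5, 266.5], 0.53)]
caliper [([335.3, 259.0], 0.82)]
parts_carton [([166.9, 370.4], 0.7)]
side [[ 0.9949  0.0853 -0.0541  0.6045]
 [ 0.101  -0.8318  0.5458 -0.8496]
 [ 0.0016 -0.5485 -0.8362  1.6061]
 [ 0.      0.      0.      1.    ]] [[585.5411   0.     326.2779]
 [  0.     585.5411 234.8762]
 [  0.       0.       1.    ]]
stand [([331.6, 236.9], 0.8)]
hook_seat [([346.9, 208.1], 0.41)]
hook_tip [([344.5, 212.8], 0.48)]
brass_weight [([281.6, 291.0], 0.94), ([290.3, 340.9], 0.69), ([264.4, 312.4], 0.67)]
brass_weight_eye [([277.0, 274.2], 0.84), ([289.9, 321.0], 0.78), ([262.4, 295.4], 0.63), ([285.3, 413.9], 0.48)]
black_weight [([332.2, 342.4], 0.69)]
scissors [([282.4, 411.7], 0.67)]
caliper [([334.6, 342.4], 0.37), ([331.8, 236.3], 0.19)]
parts_carton [([351.3, 168.7], 0.84)]
```

View pics/scene0.png

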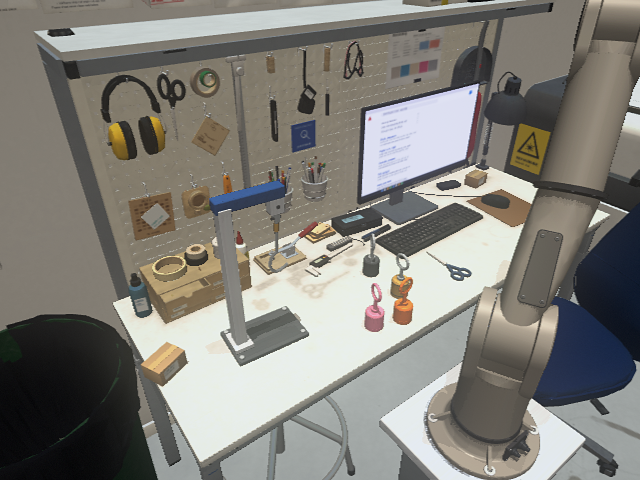

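View pics/side0.png

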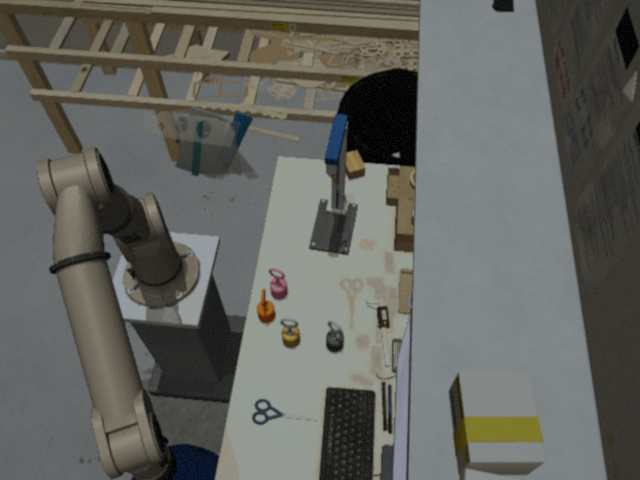

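```bash
python3 - <<'E'
from h import *
np.set_printoptions(precision=4,suppress=True)
s=bot.read_camera("scene"); d=bot.read_camera("side")
print("stand",onz(s,[282.2,327.1],0),onz(d,[331.6,236.9],0))
for x in([398.5,296.1],[400.5,320.9],[374,322.3],[369.7,271.7],[449.5,266.5],[335.3,259],[166.9,370.4]): print("scene",x,onz(s,x,0))
for x in([281.6,291],[290.3,340.9],[264.4,312.4],[332.2,342.4],[334.6,342.4],[282.4,411.7],[351.3,168.7]): print("side",x,onz(d,x,0))
for x in([405.1,259.1],[375.5,289],[404.1,287]): print("s eye",x,onz(s,x,.116))
for x in([277,274.2],[289.9,321],[262.4,295.4]): print("d eye",x,onz(d,x,.116))
im=cv2.cvtColor(s["pixels"],cv2.COLOR_RGB2BGR)[220:340,330:490]; im2=cv2.cvtColor(d["pixels"],cv2.COLOR_RGB2BGR)[250:370,240:400]
cv2.imwrite("pics/crop1.png",cv2.resize(np.vstack([im,im2]),None,fx=2.5,fy=2.5,interpolation=cv2.INTER_CUBIC))
E
```

```text
stand [0.5187 0.1791 0.    ] [0.5188 0.1926 0.    ]
scene [398.5, 296.1] [ 0.4241 -0.1667  0.    ]
scene [400.5, 320.9] [ 0.3443 -0.0964  0.    ]
scene [374, 322.3] [ 0.3838 -0.0338  0.    ]
scene [369.7, 271.7] [ 0.5651 -0.1777  0.    ]
scene [449.5, 266.5] [ 0.4326 -0.4027  0.    ]
scene [335.3, 259] [ 0.6851 -0.1327 -0.    ]
scene [166.9, 370.4] [0.5592 0.4862 0.    ]
side [281.6, 291] [ 0.3845 -0.0214  0.    ]
side [290.3, 340.9] [ 0.4333 -0.1819  0.    ]
side [264.4, 312.4] [ 0.3432 -0.0987  0.    ]
side [332.2, 342.4] [ 0.556  -0.1741  0.    ]
side [334.6, 342.4] [ 0.563  -0.1734  0.    ]
side [282.4, 411.7] [ 0.4397 -0.3895  0.    ]
side [351.3, 168.7] [0.5606 0.4867 0.    ]
s eye [405.1, 259.1] [ 0.4374 -0.1915  0.116 ]
s eye [375.5, 289] [ 0.3871 -0.0327  0.116 ]
s eye [404.1, 287] [ 0.3483 -0.0988  0.116 ]
d eye [277, 274.2] [ 0.3792 -0.028   0.116 ]
d eye [289.9, 321] [ 0.4366 -0.1717  0.116 ]
d eye [262.4, 295.4] [ 0.3479 -0.1008  0.116 ]
```

View pics/crop1.png

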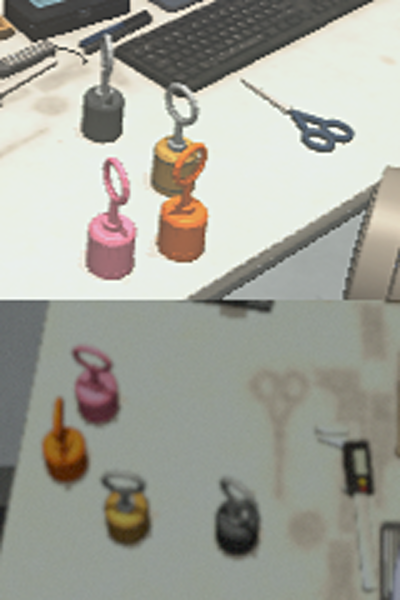

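Candidates in the scene image:
- brass body with grey eye, at (400,283) with the eye at (402,259)
- orange look-alike at (402,310)
- pink look-alike at (374,318)
- black weight at (371,265)

I choose the yellow brass one, at about x 0.434, y −0.18. The crop confirms a yellow cylinder with a grey eye, seen nearly face-on from the side camera. Next I measure the stand's yaw, the hook swing and the eye's yaw.

```bash
python3 - <<'E'
from h import *
np.set_printoptions(precision=4,suppress=True)
t0=bot.get_obs()["t"]
S=[]
for i in range(9):
    s=bot.read_camera("scene"); t=bot.get_obs()["t"]
    r=bot.tip_of("hook_seat",s); S.append((t,*(r[0]["xy"] if r else(np.nan,)*2), r[0]["score"] if r else 0))
S=np.array(S); print(S)
d=bot.read_camera("side")
for p,roi,n in((s,(215,300,315,365),"s"),(d,(300,190,365,260),"d")):
    a,b,c,e=roi; g=p["pixels"].astype(int)[b:e,a:c]
    m=(g.max(2)<(110 if n=="s" else 95)).astype(np.uint8)
    m=cv2.morphologyEx(m,cv2.MORPH_OPEN,np.ones((3,3)))
    k,l,st,_=cv2.connectedComponentsWithStats(m); j=1+np.argmax(st[1:,4]); v,u=np.nonzero(l==j)
    P=np.array([onz(p,(x+a,y+b),0.012)[:2] for x,y in zip(u,v)],np.float32)
    rc=cv2.minAreaRect(P*1000); print(n,len(u),rc, cv2.boxPoints(rc))
    cv2.imwrite(f"pics/m{n}.png",np.hstack([cv2.resize(x,None,fx=4,fy=4) for x in(cv2.cvtColor(g.astype(np.uint8),cv2.COLOR_RGB2BGR),cv2.merge([(l==j).astype(np.uint8)*255]*3))]))
im=cv2.imread("pics/ms.png");im2=cv2.imread("pics/md.png"); w=max(im.shape[1],im2.shape[1])
f=lambda i:cv2.copyMakeBorder(i,0,0,0,w-i.shape[1],cv2.BORDER_CONSTANT)
cv2.imwrite("pics/masks.png",np.vstack([f(im),f(im2)])); print(bot.get_obs()["t"]-t0)
E
```

```text
[[  1.15 276.2  271.2    0.64]
 [  1.25 269.8  262.2    0.73]
 [  1.35 271.5  265.1    0.78]
 [  1.45 276.9  270.7    0.66]
 [  1.55 283.4  277.3    0.82]
 [  1.65 287.3  279.8    0.82]
 [  1.75 284.2  278.7    0.51]
 [  1.85 278.3  274.     0.71]
 [  1.95 272.3  262.1    0.68]]
s 509 ((539.9275512695312, 203.84994506835938), (137.20530700683594, 52.23731231689453), 88.14642333984375) [[511.6036 136.128 ]
 [563.8135 134.4384]
 [568.2515 271.5719]
 [516.0416 273.2615]]
d 1944 ((523.5350341796875, 253.21775817871094), (254.92637634277344, 126.77957916259766), 85.3551025390625) [[450.0315 131.3065]
 [576.3947 121.0399]
 [597.0386 375.129 ]
 [470.6754 385.3956]]
0.9499999999999997
```

View pics/masks.png

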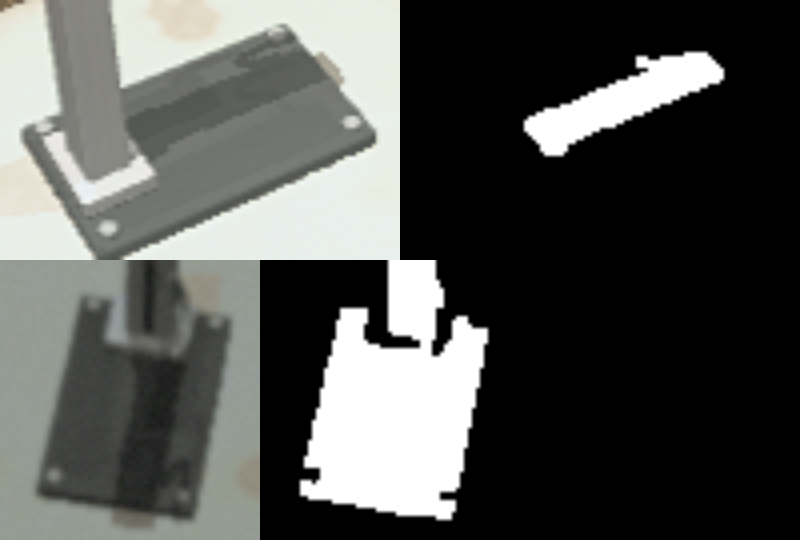

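The masks picture shows the base plate. Its corners in the 4x scene crop are (25,133), (105,250), (375,135) and (285,25), and in the side crop (80,298), (230,320), (195,518) and (40,492). I fit the plate to these.

```bash
python3 - <<'E'
from h import *
from scipy.optimize import least_squares
np.set_printoptions(precision=4,suppress=True)
s=bot.read_camera("scene"); d=bot.read_camera("side")
# corners in stand coords: front=-45(x), back=155; y + = toward world -x
cs={"fl":(-.045,.065),"fr":(-.045,-.065),"bl":(.155,.065),"br":(.155,-.065)}
so={"bl":(105,250),"br":(25,133),"fl":(375,135),"fr":(285,25)}
do={"bl":(80,38),"br":(230,60),"fr":(195,258),"fl":(40,232)}
obs=[(s,k,215+x/4,300+y/4) for k,(x,y) in so.items()]+[(d,k,300+x/4,190+y/4) for k,(x,y) in do.items()]
def res(v):
    c,n=np.cos(v[2]),np.sin(v[2]); o=[]
    for p,k,u,w in obs:
        a,b=cs[k]; o+=list(proj(p,np.array([v[0]+c*a-n*b,v[1]+n*a+c*b,.012]))-[u,w])
    return o
r=least_squares(res,[.52,.18,1.57]); print(r.x,np.degrees(r.x[2]),np.array(r.fun).reshape(-1,2))
x,y,a=r.x; print("seat rest px",proj(s,np.array([x,y,.185])),"pin",proj(s,np.array([x,y,.345])))
yv=np.array([-np.sin(a),np.cos(a),0])
for th in(-.4,-.2,.2,.4): print(th,proj(s,np.array([x,y,.345])+.16*(np.sin(th)*yv+[0,0,-np.cos(th)])))
# brass: ring & eye pixels
for n in("brass_weight","brass_weight_eye"):
    for p in(s,d): print(n,[(np.round(q["xy"],1).tolist(),round(q["score"],2)) for q in bot.tip_of(n,p)], [(np.round(q["xy"],1).tolist()) for q in bot.spot_in("brass_weight",p)])
rs=[ray(s,(405.1,259.1)),ray(d,(289.9,321))]; print("eye",tri(rs))
save(d,"eye",(265,300,325,355),8)
E
```

```text
[0.5169 0.1758 1.5023] 86.07765580330933 [[-0.8048  0.4686]
 [-1.0754 -1.9169]
 [ 1.3374 -2.0686]
 [ 0.1388 -1.8625]
 [-0.824  -0.8884]
 [-0.3824 -1.1329]
 [-0.4346 -0.7439]
 [-1.7547 -0.117 ]]
seat rest px [280.0846 272.5839] pin [276.4996 217.2062]
-0.4 [268.3888 256.3903]
-0.2 [274.1017 265.231 ]
0.2 [286.1684 278.1433]
0.4 [292.1584 281.6099]
brass_weight [([399.9, 293.1], 0.87), ([375.9, 322.3], 0.79), ([400.0, 318.1], 0.71)] [[373.3, 312.8], [400.1, 313.4], [398.4, 282.7]]
brass_weight [([264.6, 312.6], 0.82), ([288.9, 339.2], 0.77), ([279.1, 292.2], 0.76)] [[290.1, 334.5], [278.0, 285.0], [265.4, 310.6]]
brass_weight_eye [([377.4, 292.2], 0.96), ([402.3, 260.3], 0.95), ([405.3, 283.7], 0.67)] [[373.3, 312.8], [400.1, 313.4], [398.4, 282.7]]
brass_weight_eye [([276.3, 272.3], 0.87), ([285.5, 321.1], 0.74)] [[290.1, 334.5], [278.0, 285.0], [265.4, 310.6]]
eye (array([ 0.4335, -0.1793,  0.1254]), [5.226186690278924, 5.226186690278952])
```

View pics/eye.png

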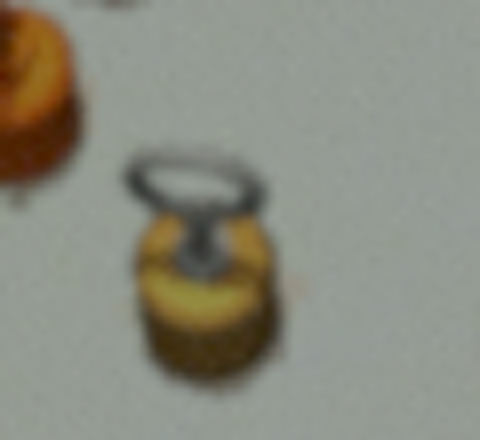

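```bash
cat >> h.py <<'E'
SX,SY,SA=0.5169,0.1758,1.5023
def Rt(tilt=45,yaw=SA):
    sx=np.array([np.cos(yaw),np.sin(yaw),0]); t=np.radians(tilt); z=np.sin(t)*sx-np.cos(t)*np.array([0,0,1.])
    y=np.array([np.sin(yaw),-np.cos(yaw),0]); return R.from_matrix(np.c_[np.cross(y,z),y,z])
def to(pos,Rn):
    p,r,o=tcp(); print("t",round(o["t"],2),"row rot",np.round((r.inv()*Rn).as_rotvec(),3),"mm",np.round(r.inv().apply(pos-p)*1000,1))
sx=np.array([np.cos(SA),np.sin(SA),0])
E
python3 - <<'E'
from h import *
Rn=Rt(45); P=np.array([SX,SY,.270])+.019*Rn.as_matrix()[:,2]
print(P)
to(P-.14*sx,Rn)
to(np.array([.45,-.25,.33]),Rt(0))
d=bot.read_camera("side"); print(onz(d,(281,321.5),.116),onz(d,(298.5,324.4),.116))
E
```

```text
[0.51781953 0.18920352 0.25656497]
t 2.55 row rot [ 0.444  0.698 -1.072] mm [ 491.9 -538.   -25.3]
t 2.55 row rot [ 0.    -0.    -1.134] mm [ 329.6 -279.6  -98.7]
[ 0.41227776 -0.17572127  0.116     ] [ 0.46167371 -0.17945898  0.116     ]
```

Request:
{"op": "jog_arm", "data": {"motion": [[0,0,-0.15,40,-30,-40,85],[0,0,-0.3,90,-70,-80,85],[0,0,-0.45,130,-110,-100,85],[0,0,-0.6,180,-150,-100,85],[0,0,-0.75,230,-190,-100,85],[0,0,-0.9,270,-230,-100,85],[0,0,-1.05,310,-260,-100,85],[0,0,-1.134,330,-280,-100,85],[0,0,-1.134,330,-280,-100,85]]}}

```text
t: 3.72
eef_pos: [0.451, -0.2477, 0.3315]
tool_rot: [0.0, 0.729, 0.684, 0.0]
contact_force: [-0.3, -0.3, -0.4]
gripper_width: 0.996
grasp_force: 0.0
```

```bash
python3 - <<'E'
from h import *
Rn=Rt(45); P=np.array([SX,SY,.270])+.019*Rn.as_matrix()[:,2]
to(P-.14*sx,Rn); print(tcp()[2]["q"])
E
```

```text
t 3.73 row rot [-0.001  0.785  0.004] mm [300.3  38.1  74.9]
[ 0.71856195  0.15045819 -0.37762747  1.78245387  0.0587657   1.21937775
  0.26047439]
```

Request:
{"op": "jog_arm", "data": {"motion": [[0,0.13,0,40,5,10,85],[0,0.26,0,90,12,20,85],[0,0.4,0,140,18,35,85],[0,0.53,0,190,24,47,85],[0,0.66,0,240,30,60,85],[0,0.785,0,280,36,70,85],[0,0.785,0,300,38,75,85],[0,0.785,0,300,38,75,85]]}}

```text
t: 4.72
eef_pos: [0.5085, 0.0474, 0.2564]
tool_rot: [-0.261, 0.675, 0.631, 0.279]
contact_force: [0.3, -0.6, 0.4]
gripper_width: 0.998
grasp_force: 0.0
```

```bash
python3 - <<'E'
from h import *
Rn=Rt(45); P=np.array([SX,SY,.270])+.019*Rn.as_matrix()[:,2]
to(P-.14*sx,Rn); to(P,Rn); print(tcp()[2]["q"])
w=bot.read_camera("wrist"); save(w,"w1"); print(w["camera_matrix"],w["tool_from_camera"])
E
```

```text
t 4.72 row rot [-0.001  0.002  0.001] mm [ 1.7 -0.4  1.4]
t 4.72 row rot [-0.001  0.002  0.001] mm [100.9  -0.2 100.2]
[ 0.71143005  0.37486245 -0.57925858  1.94799709 -0.67256758  1.06759686
  0.48086748]
[[371.64829954   0.         314.62475029]
 [  0.         371.64829954 245.6061379 ]
 [  0.           0.           1.        ]] [[ 6.64462965e-04 -9.47385706e-01 -3.20093551e-01  8.24916726e-02]
 [ 9.99999779e-01  6.30931987e-04  2.08460534e-04  3.25026615e-04]
 [ 4.46472987e-06 -3.20093619e-01  9.47385917e-01 -1.42600298e-01]
 [ 0.00000000e+00  0.00000000e+00  0.00000000e+00  1.00000000e+00]]
```

View pics/w1.png

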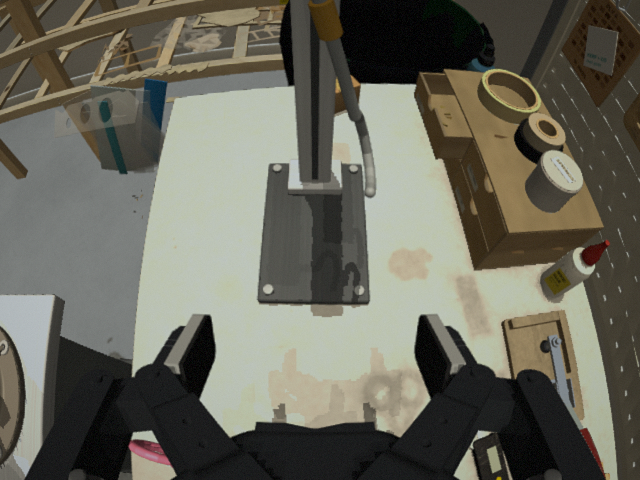

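The wrist view shows the hook swung to the right (its tip near (370,190)). The plate is centred between the fingers, with front corners at about (259,302) and (369,302). I use these to refine the stand pose.

```bash
cat >> h.py <<'E'
def wray(w,xy,p,r):
    K=w["camera_matrix"]; T=np.array(w["tool_from_camera"]); v=(np.array(xy,float)-K[:2,2])/K[0,0]; a=np.linalg.norm(v)
    d=np.r_[v/a*np.sin(a),np.cos(a)]; return p+r.apply(T[:3,3]), r.apply(T[:3,:3]@d)
def wz(w,xy,p,r,z):
    o,d=wray(w,xy,p,r); return o+d*(z-o[2])/d[2]
E
python3 - <<'E'
from h import *
np.set_printoptions(precision=4,suppress=True)
p,r,o=tcp(); w=bot.read_camera("wrist")
C=[wz(w,c,p,r,.012) for c in((259,302),(369,302),(266,164),(362,164))]
print(C); m=(C[0]+C[1])/2; b=(C[2]+C[3])/2
print("front mid",m,"exp",np.array([SX,SY,0])-.045*sx, "wid",np.linalg.norm(C[0]-C[1]),"yaw",np.arctan2(*(C[1]-C[0])[[0,1]]), np.arctan2(*(b-m)[[1,0]]),"len",np.linalg.norm(b-m))
E
```

```text
[array([0.4519, 0.1351, 0.012 ]), array([0.5774, 0.1267, 0.012 ]), array([0.4613, 0.3333, 0.012 ]), array([0.5946, 0.3244, 0.012 ])]
front mid [0.5147 0.1309 0.012 ] exp [0.5138 0.1309 0.    ] wid 0.12576652964992405 yaw 1.6376855601715103 1.5039676576843968 len 0.19836446929688079
```

Request:
{"op": "jog_arm", "data": {"motion": [[0,0,0,28,0,28,85],[0,0,0,58,0,58,85],[0,0,0,86,0,86,85],[0,0,0,100,0,100,85],[0,0,0,100,0,100,80],[0,0,0,100,0,100,74],[0,0,0,100,0,100,68],[0,0,0,100,0,100,62],[0,0,0,100,0,100,56],[0,0,0,100,0,100,50]], "grip_force": 20}}

```text
t: 6.08
eef_pos: [0.5182, 0.1882, 0.2562]
tool_rot: [-0.261, 0.675, 0.631, 0.28]
contact_force: [2.6, -0.3, -0.0]
gripper_width: 0.59
grasp_force: 1.0
```

Request:
{"op": "jog_arm", "data": {"motion": [[0,0,0,0,0,0,45],[0,0,0,0,0,0,40],[0,0,0,0,0,0,35],[0,0,0,0,0,0,30],[0,0,0,0,0,0,25],[0,0,0,0,0,0,20],[0,0,0,0,0,0,16],[0,0,0,0,0,0,13],[0,0,0,0,0,0,11],[0,0,0,0,0,0,9.5]], "grip_force": 20}}

```text
t: 7.32
eef_pos: [0.5181, 0.1883, 0.2563]
tool_rot: [-0.261, 0.675, 0.631, 0.28]
contact_force: [0.9, 0.5, -0.6]
gripper_width: 0.11
grasp_force: 0.0
```

Request:
{"op": "jog_arm", "data": {"motion": [[0,0,0,0,0,0,9],[0,0,0,0,0,0,8.5],[0,0,0,0,0,0,8],[0,0,0,0,0,0,8],[0,0,0,0,0,0,8]], "grip_force": 20}}

```text
t: 7.95
eef_pos: [0.518, 0.1883, 0.2562]
tool_rot: [-0.261, 0.675, 0.631, 0.279]
contact_force: [-1.4, -0.1, 0.4]
gripper_width: 0.095
grasp_force: 3.0
```

```bash
python3 - <<'E'
from h import *
s=bot.read_camera("scene"); save(s,"hk",(200,170,330,290),5); print(bot.tip_of("hook_seat",s), tcp()[2]["grasp_force"])
E
```

```text
[] 3.0866102501749992
```

View pics/hk.png

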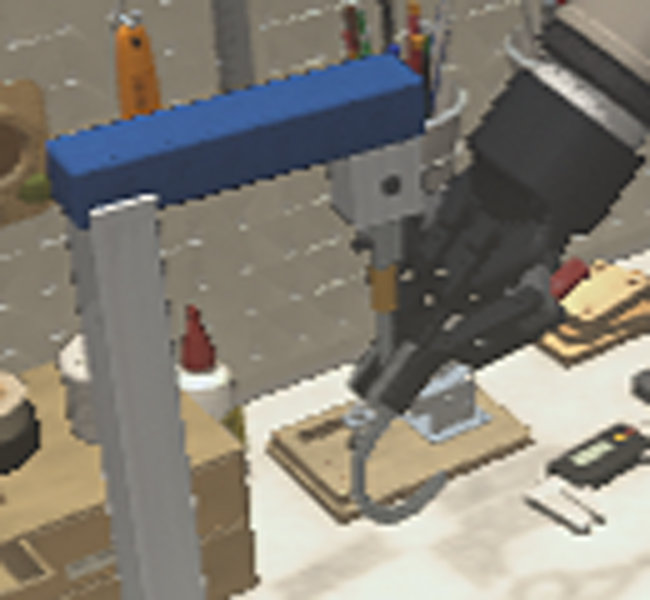

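The hook shank is held lightly between the finger tips (about 3 N, shank near crop (385,330)). I open slowly so it settles by itself.

Request:
{"op": "jog_arm", "data": {"motion": [[0,0,0,0,0,0,8.4],[0,0,0,0,0,0,8.8],[0,0,0,0,0,0,9.2],[0,0,0,0,0,0,9.6],[0,0,0,0,0,0,10],[0,0,0,0,0,0,10.4],[0,0,0,0,0,0,10.8],[0,0,0,0,0,0,11.2],[0,0,0,0,0,0,11.7],[0,0,0,0,0,0,12.2]]}}

```text
t: 9.3
eef_pos: [0.5182, 0.1883, 0.2563]
tool_rot: [-0.261, 0.675, 0.631, 0.28]
contact_force: [-1.1, 0.1, -1.0]
gripper_width: 0.141
grasp_force: 0.0
```

Request:
{"op": "jog_arm", "data": {"motion": [[0,0,0,0,0,0,12.8],[0,0,0,0,0,0,13.4],[0,0,0,0,0,0,14],[0,0,0,0,0,0,15],[0,0,0,0,0,0,16],[0,0,0,0,0,0,17],[0,0,0,0,0,0,18],[0,0,0,0,0,0,20],[0,0,0,0,0,0,23],[0,0,0,0,0,0,26]]}}

```text
t: 10.55
eef_pos: [0.5181, 0.1883, 0.2562]
tool_rot: [-0.261, 0.675, 0.631, 0.279]
contact_force: [-0.5, -0.6, 0.0]
gripper_width: 0.306
grasp_force: 0.0
```

Request:
{"op": "jog_arm", "data": {"motion": [[0,0,0,0,0,0,32],[0,0,0,0,0,0,40],[0,0,0,0,0,0,50],[0,0,0,0,0,0,60],[0,0,0,-10,0,-10,60],[0,0,0,-35,0,-35,60],[0,0,0,-70,0,-70,60],[0,0,0,-100,0,-100,60],[0,0,0,-100,0,-100,85],[0,0,0,-100,0,-100,85]]}}

```text
t: 11.8
eef_pos: [0.5084, 0.047, 0.2563]
tool_rot: [-0.261, 0.675, 0.63, 0.28]
contact_force: [-0.5, 1.0, -0.6]
gripper_width: 0.994
grasp_force: 0.0
```

```bash
python3 - <<'E'
from h import *
np.set_printoptions(precision=4,suppress=True)
L=None;I=[];q=[]
for i in range(8):
    s=bot.read_camera("scene"); I.append(s["pixels"][225:285,255:300].astype(int)); r=bot.tip_of("hook_seat",s); q.append(r[0]["xy"] if r else None)
print(q,[np.abs(I[i]-I[0]).mean() for i in range(8)],[np.percentile(np.abs(I[i]-I[i-1]),99) for i in range(1,8)])
p,r,o=tcp(); print(o["t"])
w=bot.read_camera("wrist"); save(w,"w2",(240,0,400,180),4)
# brass grasp plan: centre
B=np.array([.434,-.178,0])
E
```

```text
[[275.1, 272.1], [335.2, 259.4], [277.2, 272.1], [281.5, 272.1], [277.6, 272.6], [279.4, 272.0], [278.9, 275.5], [334.6, 261.7]] [np.float64(0.0), np.float64(1.028395061728395), np.float64(1.8038271604938272), np.float64(2.2092592592592593), np.float64(2.082716049382716), np.float64(1.5707407407407408), np.float64(0.8), np.float64(0.4022222222222222)] [np.float64(20.0), np.float64(26.0), np.float64(17.01000000000022), np.float64(5.0), np.float64(22.01000000000022), np.float64(27.01000000000022), np.float64(14.0)]
12.6
```

View pics/w2.png

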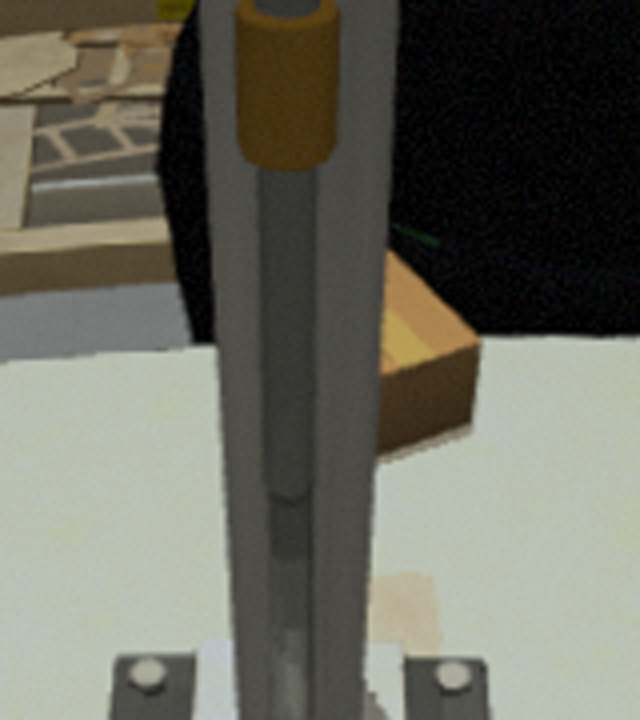

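```bash
cat >> h.py <<'E'
def swing(n=16):
    a=None;out=[]
    for i in range(n):
        w=bot.read_camera("wrist"); g=cv2.cvtColor(w["pixels"],cv2.COLOR_RGB2GRAY); t=bot.get_obs()["t"]
        if a is None:
            a=g; m=np.zeros_like(g); m[40:125,300:324]=255; pts=cv2.goodFeaturesToTrack(cv2.equalizeHist(g),30,.01,3,mask=m)
        q,st,_=cv2.calcOpticalFlowPyrLK(a,g,pts,None,winSize=(9,9)); out.append((t,*(q-pts)[:,0,0]))
    return np.array(out),pts[:,0]
E
python3 - <<'E'
from h import *
np.set_printoptions(precision=2,suppress=True,linewidth=150)
o,pts=swing(); pp=np.ptp(o[:,1:],axis=0); k=np.argsort(-pp)[:6]
print(np.c_[pts[k],pp[k]]); print(o[:,[0]+[1+i for i in k[:3]]])
E
```

```text
[[313.   118.     2.68]
 [313.    90.     2.63]
 [309.   124.     2.55]
 [310.   116.     2.51]
 [307.   120.     2.38]
 [310.   105.     2.29]]
[[12.7   0.    0.    0.  ]
 [12.75  0.29  0.48  0.6 ]
 [12.8   0.82  0.18  1.04]
 [12.85  1.1   0.51  1.34]
 [12.9   1.35 -0.08  1.37]
 [12.95  1.05  0.9   1.09]
 [13.    0.62  0.83  0.61]
 [13.05 -0.03 -0.38  0.06]
 [13.1  -0.58 -0.32 -0.55]
 [13.15 -0.76 -0.82 -0.95]
 [13.2  -0.96 -0.9  -1.12]
 [13.25 -1.33 -1.58 -1.18]
 [13.3  -0.93 -0.79 -1.01]
 [13.35 -0.14 -0.62 -0.53]
 [13.4   0.01  0.13  0.08]
 [13.45  0.2   1.05  0.59]]
```

Residual swing is about 0.008 rad, because the hand was centred about 1–2 mm off the hook. I measure the rest column and touch again, better centred.

```bash
python3 - <<'E'
from h import *
np.set_printoptions(precision=2,suppress=True,linewidth=150)
c=[]
for i in range(14):
    w=bot.read_camera("wrist"); g=cv2.cvtColor(w["pixels"],cv2.COLOR_RGB2GRAY).astype(float)
    r=[]
    for lo,hi in((50,70),(70,90),(90,115)):
        pr=cv2.GaussianBlur(g[lo:hi].mean(0)[None],(5,1),1)[0]; gr=np.gradient(pr)
        def pk(a,b,sg):
            k=a+np.argmax(sg*gr[a:b]); y=sg*gr[k-1:k+2]; return k+.5*(y[0]-y[2])/(y[0]-2*y[1]+y[2])
        r+=[pk(300,311,-1),pk(313,325,1)]
    c.append(r)
c=np.array(c); print(c[::3],c.mean(0)); m=c.mean(0)
p,r,o=tcp()
for j,row in enumerate((60,80,102)):
    oo,d=wray(w,((m[2*j]+m[2*j+1])/2,row),p,r)
    # intersect with plane through stand along sx distance (sx.X = sx.S)
    k=(sx@(np.array([SX,SY,0])-oo))/(sx@d); X=oo+d*k; print(X,"tool-y mm",1000*r.inv().apply(X-p)[1])
E
```

```text
[[304.85 319.8  305.35 319.77 306.05 319.7 ]
 [304.88 319.85 305.41 319.83 306.05 319.75]
 [303.99 318.93 304.27 318.75 304.77 318.57]
 [303.5  318.94 303.87 318.94 304.16 318.75]
 [304.26 319.25 304.77 318.93 305.15 318.84]] [304.27 319.35 304.73 319.24 305.22 319.11]
[0.52 0.18 0.3 ] tool-y mm -1.2212993056073727
[0.52 0.18 0.28] tool-y mm -1.1903643754579438
[0.52 0.18 0.26] tool-y mm -1.1606987807028597
```

Request:
{"op": "jog_arm", "data": {"motion": [[0,0,0,28,-1.2,28,50],[0,0,0,58,-1.2,58,40],[0,0,0,86,-1.2,86,34],[0,0,0,100,-1.2,100,28],[0,0,0,100,-1.2,100,22],[0,0,0,100,-1.2,100,17],[0,0,0,100,-1.2,100,13],[0,0,0,100,-1.2,100,11],[0,0,0,100,-1.2,100,10],[0,0,0,100,-1.2,100,9]]}}

```text
t: 15.4
eef_pos: [0.517, 0.1882, 0.2562]
tool_rot: [-0.261, 0.675, 0.631, 0.28]
contact_force: [-0.5, 1.2, -0.2]
gripper_width: 0.109
grasp_force: 0.0
```

Request:
{"op": "jog_arm", "data": {"motion": [[0,0,0,0,0,0,8.5],[0,0,0,0,0,0,8],[0,0,0,0,0,0,8],[0,0,0,0,0,0,8],[0,0,0,0,0,0,8],[0,0,0,0,0,0,8.1],[0,0,0,0,0,0,8.2],[0,0,0,0,0,0,8.3],[0,0,0,0,0,0,8.4],[0,0,0,0,0,0,8.5]]}}

```text
t: 16.65
eef_pos: [0.5169, 0.1884, 0.2563]
tool_rot: [-0.261, 0.675, 0.631, 0.28]
contact_force: [0.5, -0.0, -0.6]
gripper_width: 0.099
grasp_force: 0.0
```

Request:
{"op": "jog_arm", "data": {"motion": [[0,0,0,0,0,0,8.6],[0,0,0,0,0,0,8.7],[0,0,0,0,0,0,8.8],[0,0,0,0,0,0,8.9],[0,0,0,0,0,0,9.1],[0,0,0,0,0,0,9.3],[0,0,0,0,0,0,9.5],[0,0,0,0,0,0,9.7],[0,0,0,0,0,0,9.9],[0,0,0,0,0,0,10.2]]}}

```text
t: 17.9
eef_pos: [0.517, 0.1884, 0.2562]
tool_rot: [-0.261, 0.675, 0.631, 0.28]
contact_force: [0.3, -0.9, 0.3]
gripper_width: 0.118
grasp_force: 0.0
```

Request:
{"op": "jog_arm", "data": {"motion": [[0,0,0,0,0,0,10.5],[0,0,0,0,0,0,10.9],[0,0,0,0,0,0,11.4],[0,0,0,0,0,0,12],[0,0,0,0,0,0,13],[0,0,0,0,0,0,15],[0,0,0,0,0,0,18],[0,0,0,0,0,0,23],[0,0,0,0,0,0,30],[0,0,0,0,0,0,38]]}}

```text
t: 19.15
eef_pos: [0.5169, 0.1884, 0.2562]
tool_rot: [-0.261, 0.675, 0.631, 0.28]
contact_force: [-0.4, 0.1, 0.3]
gripper_width: 0.446
grasp_force: 0.0
```

Request:
{"op": "jog_arm", "data": {"motion": [[0,0,0,-10,0,-10,46],[0,0,0,-35,0,-35,54],[0,0,0,-70,0,-70,62],[0,0,0,-100,0,-100,70],[0,0,0,-100,0,-100,85],[0,0,0,-100,0,-100,85],[0,0,0,-100,0,-100,85]]}}

```text
t: 20.02
eef_pos: [0.507, 0.0485, 0.2565]
tool_rot: [-0.262, 0.674, 0.631, 0.279]
contact_force: [-0.0, -0.0, 0.5]
gripper_width: 0.991
grasp_force: 0.0
```

```bash
python3 - <<'E'
from h import *
np.set_printoptions(precision=2,suppress=True,linewidth=150)
o,pts=swing(14); pp=np.ptp(o[:,1:],axis=0); k=np.argsort(-pp)[:5]
print(np.c_[pts[k],pp[k]]); print(o[:,[0]+[1+i for i in k[:3]]], np.ptp(np.median(o[:,1:],axis=1)))
print(tcp()[0])
E
```

```text
[[313.    64.    10.05]
 [316.    64.     2.17]
 [317.   109.     1.94]
 [317.   105.     1.78]
 [311.   116.     1.74]]
[[20.07  0.    0.    0.  ]
 [20.12  0.76 -0.33  0.05]
 [20.18 -0.01 -0.13 -0.47]
 [20.23 -0.02 -0.02 -0.69]
 [20.27  8.98 -1.04 -1.02]
 [20.32 -0.03 -1.62 -1.86]
 [20.38 -1.07 -1.54 -1.49]
 [20.43  5.31 -1.37 -1.59]
 [20.48  7.04 -1.43 -1.78]
 [20.52  6.1  -1.31 -1.86]
 [20.57  2.   -1.29 -1.64]
 [20.62 -0.11 -2.11 -1.89]
 [20.68 -0.13 -1.43 -1.66]
 [20.73  3.88 -2.17 -1.53]] 1.5220184326171875
[0.51 0.05 0.26]
```

```bash
python3 - <<'E'
from h import *
np.set_printoptions(precision=2,suppress=True,linewidth=150)
o,pts=swing(10); print(np.median(o[:,1:],axis=1)); k=[i for i in range(len(pts)) if 80<pts[i,1]]; print(np.median(o[:,[1+i for i in k]],axis=1))
print(tcp()[0], tcp()[2]["t"]); to(np.array([.428,-.31,.24]),Rt(45))
E
```

```text
[ 0.   -0.06 -0.2  -0.3  -0.37 -0.49 -0.55 -0.49 -0.43 -0.35]
[ 0.   -0.1  -0.23 -0.33 -0.46 -0.54 -0.58 -0.51 -0.54 -0.43]
[0.51 0.05 0.26] 21.225
t 21.23 row rot [-0.  0.  0.] mm [-267.5  -54.9 -244.2]
```

The hook is now practically still (about 0.002 rad). Next, the brass weight.

Request:
{"op": "jog_arm", "data": {"motion": [[0,0,0,-30,-6,-30,85],[0,0,0,-70,-14,-65,85],[0,0,0,-110,-22,-100,85],[0,0,0,-150,-30,-137,85],[0,0,0,-190,-38,-174,85],[0,0,0,-230,-46,-210,85],[0,0,0,-260,-53,-238,85],[0,0,0,-267,-55,-244,85],[0,0,0,-267,-55,-244,85]]}}

```text
t: 22.35
eef_pos: [0.4279, -0.3093, 0.24]
tool_rot: [-0.261, 0.675, 0.63, 0.28]
contact_force: [0.1, 0.2, -0.4]
gripper_width: 0.993
grasp_force: 0.0
```

```bash
python3 - <<'E'
from h import *
np.set_printoptions(precision=4,suppress=True,linewidth=150)
p,r,o=tcp(); print(p,o["q"],o["t"]); w=bot.read_camera("wrist"); save(w,"w3",(160,60,500,330),2.3)
for t,z in(("brass_weight",0),("brass_weight_eye",.116)):
    for q in bot.tip_of(t,w): print(t,q["score"],np.round(q["xy"],1),wz(w,q["xy"],p,r,z))
E
```

```text
[ 0.4279 -0.3093  0.24  ] [ 1.0673  0.5919 -0.3472  1.6005 -0.4056  1.5065  0.7943] 22.35
brass_weight 0.9 [263.1 167. ] [ 0.3766 -0.0298  0.    ]
brass_weight 0.88 [241.2 214.1] [ 0.3488 -0.1037  0.    ]
brass_weight 0.56 [312.8 262.2] [ 0.4353 -0.1761  0.    ]
brass_weight_eye 0.95 [253.5 100.1] [ 0.378  -0.0224  0.116 ]
brass_weight_eye 0.63 [220.4 159.9] [ 0.3471 -0.1097  0.116 ]
brass_weight_eye 0.59 [314.5 211.4] [ 0.4372 -0.1779  0.116 ]
```

View pics/w3.png

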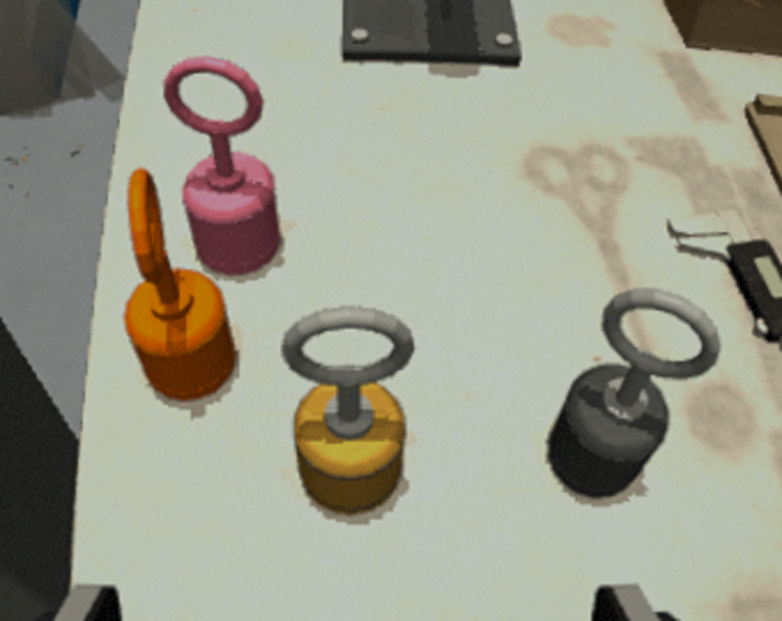

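The wrist view shows brass at crop (350,440), its eye at (348,346) with ends at (285,347) and (412,345), and orange, pink and black at a clear distance.

```bash
python3 - <<'E'
from h import *
np.set_printoptions(precision=4,suppress=True,linewidth=150)
p,r,o=tcp(); w=bot.read_camera("wrist"); f=lambda x,y,z:wz(w,(160+x/2.3,60+y/2.3),p,r,z)
a,b=f(285,347,.116),f(412,345,.116); print("ring",a,b,(a+b)/2,np.degrees(np.arctan2(*(b-a)[[1,0]])),"collar",f(349,416,.056),"cyl edges top",f(295,430,.056),f(405,430,.056),"bottom front",f(349,512,0))
Rn=Rt(45); z=Rn.as_matrix()[:,2]
B=np.array([.4350,-.1775,0]); G=B-.008*sx+[0,0,.038]; P=G+.025*z; print("TCP grasp",P)
to(P-.12*z,Rn); to(P,Rn)
E
```

```text
ring [ 0.4101 -0.1734  0.116 ] [ 0.4596 -0.1757  0.116 ] [ 0.4349 -0.1746  0.116 ] -2.668110497039319 collar [ 0.4347 -0.1746  0.056 ] cyl edges top [ 0.4101 -0.1801  0.056 ] [ 0.4593 -0.1832  0.056 ] bottom front [ 0.4328 -0.1997  0.    ]
TCP grasp [ 0.4357 -0.1678  0.0203]
t 22.55 row rot [-0.002 -0.     0.002] mm [-56.7  -2.3 134.8]
t 22.55 row rot [-0.002 -0.     0.002] mm [-56.7  -2.1 254.8]
```

Request:
{"op": "jog_arm", "data": {"motion": [[0,0,0,-25,-1,30,85],[0,0,0,-54.7,-2.3,70,85],[0,0,0,-54.7,-2.3,120,85],[0,0,0,-54.7,-2.3,160,85],[0,0,0,-54.7,-2.3,195,85],[0,0,0,-54.7,-2.3,225,85],[0,0,0,-54.7,-2.3,245,85],[0,0,0,-54.7,-2.3,256.8,85],[0,0,0,-54.7,-2.3,256.8,85]]}}

```text
t: 23.68
eef_pos: [0.4353, -0.1659, 0.02]
tool_rot: [-0.262, 0.675, 0.631, 0.279]
contact_force: [-0.2, -0.3, 0.5]
gripper_width: 0.995
grasp_force: 0.0
```

```bash
python3 - <<'E'
from h import *
np.set_printoptions(precision=4,suppress=True,linewidth=150)
p,r,o=tcp(); w=bot.read_camera("wrist"); save(w,"w4",(180,150,460,480),1.7); print(p,o["contact_force"],o["q"])
for t,z in(("brass_weight_eye",.116),): 
    for q in bot.tip_of(t,w): print(t,q["score"],np.round(q["xy"],1),wz(w,q["xy"],p,r,z))
E
```

```text
[ 0.4353 -0.1659  0.02  ] [-0.2268 -0.3465  0.5357] [ 0.9587  0.7989 -0.406   1.9188 -0.4542  0.9604  0.8928]
```

Close around the cylinder gently, then firmly.

Request:
{"op": "jog_arm", "data": {"motion": [[0,0,0,0,0,0,72],[0,0,0,0,0,0,64],[0,0,0,0,0,0,58],[0,0,0,0,0,0,54],[0,0,0,0,0,0,51],[0,0,0,0,0,0,48],[0,0,0,0,0,0,46],[0,0,0,0,0,0,46]], "grip_force": 40}}

```text
t: 24.78
eef_pos: [0.435, -0.167, 0.0202]
tool_rot: [-0.261, 0.675, 0.631, 0.279]
contact_force: [-3.3, -2.6, 5.4]
gripper_width: 0.599
grasp_force: 41.0
```

Request:
{"op": "jog_arm", "data": {"motion": [[0,0,0,4,0,-4,46],[0,0,0,14,0,-14,46],[0,0,0,28,0,-28,46],[0,0,0,42,0,-42,46],[0,0,0,56,0,-56,46],[0,0,0,63,0,-63,46],[0,0,0,63,0,-63,46]], "grip_force": 40}}

```text
t: 25.65
eef_pos: [0.4356, -0.167, 0.1096]
tool_rot: [-0.26, 0.675, 0.631, 0.279]
contact_force: [-0.8, -0.6, -5.7]
gripper_width: 0.594
grasp_force: 42.7
```

```bash
python3 - <<'E'
from h import *
np.set_printoptions(precision=4,suppress=True,linewidth=150)
p,r,o=tcp(); w=bot.read_camera("wrist"); save(w,"w5",(160,150,480,480),1.8); print(p,o["contact_force"],o["gripper_width"]*85.4,o["grasp_force"])
for t in("brass_weight_eye","brass_weight"): print(t,[(q["score"],np.round(q["xy"],1)) for q in bot.tip_of(t,w)])
E
```

```text
[ 0.4356 -0.167   0.1096] [-0.8092 -0.6407 -5.6602] 50.71538107277048 42.669815719127655
brass_weight_eye [(0.76, array([201.3,  99.8])), (0.65, array([139.5, 209.1]))]
brass_weight [(0.91, array([198.8, 286.3])), (0.58, array([316.9, 350.2]))]
```

View pics/w5.png

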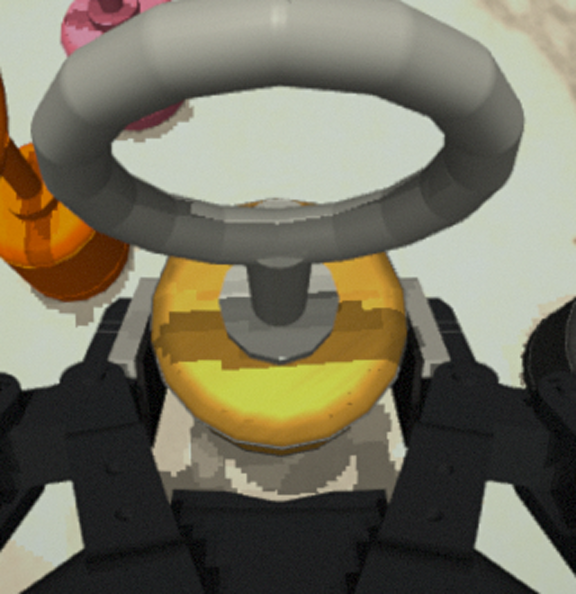

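The brass weight is held centred between the pads, with its ring ends at crop (32,135) and (524,135) and its collar at (279,310). I check its uprightness and compute the hanging path.

```bash
python3 - <<'E'
from h import *
np.set_printoptions(precision=4,suppress=True,linewidth=150)
p,r,o=tcp(); w=bot.read_camera("wrist"); f=lambda x,y,z:wz(w,(160+x/1.8,150+y/1.8),p,r,z)
dz=p[2]-.0200
a,b=f(32,135,dz+.116),f(524,135,dz+.116); print("ring",a,b,(a+b)/2,np.linalg.norm(b-a),"yaw",np.degrees(np.arctan2(*(b-a)[[1,0]])))
print("collar",f(279,310,dz+.056),"cyl top L/R",f(152,345,dz+.056),f(406,345,dz+.056),"dz",dz)
# hanging targets
S=np.array([.5161,.1758,0]); Rn=Rt(45); E=np.array([(a+b)[0]/2,-.1746,dz+.116]); off=p-E
for n,h,x in(("pre",.188,-.075),("over",.188,0),("low",.171,0)):
    print(n,np.round(S+x*sx+[0,0,h],4)); to(S+x*sx+[0,0,h]+off,Rn)
E
```

```text
ring [ 0.4069 -0.1713  0.2044] [ 0.4628 -0.1751  0.2044] [ 0.4348 -0.1732  0.2044] 0.055972873643632105 yaw -3.8871918473076796
collar [ 0.4347 -0.1773  0.1444] cyl top L/R [ 0.4104 -0.1828  0.1444] [ 0.458  -0.1861  0.1444] dz 0.08843309814147031
pre [0.511 0.101 0.188]
t 25.85 row rot [-0.001 -0.    -0.001] mm [186.5  57.2 209.6]
over [0.5161 0.1758 0.188 ]
t 25.85 row rot [-0.001 -0.    -0.001] mm [239.5  57.3 262.6]
low [0.5161 0.1758 0.171 ]
t 25.85 row rot [-0.001 -0.    -0.001] mm [227.5  57.3 274.6]
```

Request:
{"op": "jog_arm", "data": {"motion": [[0,0,0,16,0,-16,46],[0,0,0,35,0,-35,46],[0,0,0,50,0,-48,46],[0,0,0,64,4,-34,46],[0,0,0,88,12,-6,46],[0,0,0,115,21,24,46],[0,0,0,143,30,56,46],[0,0,0,171,39,88,46],[0,0,0,198,48,118,46],[0,0,0,218,54,140,46]]}}

```text
t: 27.1
eef_pos: [0.5051, 0.0857, 0.1638]
tool_rot: [-0.263, 0.674, 0.631, 0.279]
contact_force: [0.8, 0.2, -5.9]
gripper_width: 0.593
grasp_force: 43.2
```

Request:
{"op": "jog_arm", "data": {"motion": [[0,0,0,9,2.5,11,46],[0,0,0,11,3.2,13,46],[0,0,0,4,3.2,20,46],[0,0,0,-8,3.2,32,46],[0,0,0,-20,3.2,44,46],[0,0,0,-32,3.2,56,46],[0,0,0,-38.6,3.2,62.5,46],[0,0,0,-38.6,3.2,62.5,46],[0,0,0,-38.6,3.2,62.5,46]]}}

```text
t: 28.22
eef_pos: [0.5111, 0.0989, 0.0929]
tool_rot: [-0.261, 0.675, 0.631, 0.28]
contact_force: [0.8, -0.3, -4.5]
gripper_width: 0.596
grasp_force: 43.2
```

```bash
python3 - <<'E'
from h import *
np.set_printoptions(precision=4,suppress=True,linewidth=150)
p,r,o=tcp(); print(p,o["contact_force"],o["gripper_width"]*85.4,o["grasp_force"],o["t"])
s=bot.read_camera("scene"); d=bot.read_camera("side"); w=bot.read_camera("wrist")
for n,c in(("s",s),("d",d),("w",w)):
    for t in("brass_weight_eye","hook_tip","hook_seat"): print(n,t,[(round(q["score"],2),np.round(q["xy"],1)) for q in bot.tip_of(t,c)])
off=np.array([.4356,-.167,.1096])-[.4348,-.174,.2047]; E=p-off; print("eye",E,"px",proj(s,E),proj(d,E))
S=np.array([.5161,.1758,0]); Rn=Rt(45)
print("tip px",proj(s,S-.026*sx+[0,0,.197]),proj(d,S-.026*sx+[0,0,.197]))
for n,h,x in(("over",.188,0),("low",.171,0)): to(S+x*sx+[0,0,h]+off,Rn)
im=[cv2.resize(cv2.cvtColor(c["pixels"],cv2.COLOR_RGB2BGR)[b:b+100,a:a+130],None,fx=3,fy=3,interpolation=cv2.INTER_CUBIC) for c,a,b in((s,230,200),(d,270,170))]
im.append(cv2.resize(cv2.cvtColor(w["pixels"],cv2.COLOR_RGB2BGR)[0:330,150:480],(390,390)))
cv2.imwrite("pics/pre.png",np.hstack([np.vstack(im[:2]),cv2.copyMakeBorder(im[2],0,210,0,0,cv2.BORDER_CONSTANT)]))
E
```

```text
[0.5111 0.0989 0.0929] [ 0.8444 -0.3066 -4.5091] 50.902880171776985 43.20947527885437 28.225
s brass_weight_eye [(0.83, array([312.1, 257.5])), (0.68, array([376.9, 293.2]))]
s hook_tip [(0.57, array([285.6, 263.7])), (0.35, array([309.1, 297.5]))]
s hook_seat [(0.62, array([278.1, 274. ]))]
d brass_weight_eye [(0.8, array([275. , 271.9])), (0.75, array([263.9, 292.5])), (0.65, array([325.7, 230. ]))]
d hook_tip [(0.51, array([331.8, 209.1]))]
d hook_seat [(0.62, array([330.4, 206.8]))]
w brass_weight_eye []
w hook_tip [(0.92, array([311.4,  23.2]))]
w hook_seat [(0.91, array([313. ,  19.6]))]
eye [0.5103 0.0919 0.188 ] px [309.0458 261.1809] [325.9455 230.2636]
tip px [289.145  265.5395] [329.3063 212.4322]
t 28.82 row rot [-0.  0.  0.] mm [59.9  0.4 59.3]
t 28.82 row rot [-0.  0.  0.] mm [47.9  0.4 71.4]
```

```bash
python3 - <<'E'
from h import *
np.set_printoptions(precision=4,suppress=True,linewidth=150)
p,r,o=tcp(); S=np.array([.5161,.1758,0]); w=bot.read_camera("wrist"); 
for n,b in(("hook_tip",-.026),("hook_seat",0)):
    q=bot.tip_of(n,w)[0]["xy"]; oo,d=wray(w,q,p,r); k=(sx@(S+b*sx-oo))/(sx@d); X=oo+k*d; print(n,np.round(q,1),X,"tooly",1e3*r.inv().apply(X-p)[1])
# eye: image of ring, hand-fixed: ends px
a,b=[wray(w,(160+x/1.8,150+135/1.8),p,r) for x in(32,524)]
m=wray(w,(160+278/1.8,225),p,r); k=(.188-m[0][2])/m[1][2]; print("eye",m[0]+k*m[1],"tooly",1e3*r.inv().apply(m[0]+k*m[1]-p)[1])
s=bot.read_camera("scene"); d=bot.read_camera("side")
def t3(a,b): return tri([ray(s,a),ray(d,b)])
print("eye tri",t3((312.1,257.5),(325.7,230))); print("tip tri",t3((285.6,263.7),(331.8,209.1))); print("seat tri",t3((278.1,274),(330.4,206.8)))
E
```

```text
hook_tip [311.1  22.4] [0.5136 0.1499 0.1992] tooly -0.6537598845178287
hook_seat [312.9  20.9] [0.5157 0.1758 0.1852] tooly -0.2983838680988022
eye [0.5106 0.0923 0.188 ] tooly 0.3018782260005611
eye tri (array([0.509 , 0.0847, 0.1981]), [1.5862754460641977, 1.586275446064118])
tip tri (array([0.5202, 0.1574, 0.2031]), [1.0059373446550979, 1.005937344655246])
seat tri (array([0.5154, 0.1814, 0.1834]), [1.0948599780805075, 1.0948599780806572])
```

Request:
{"op": "jog_arm", "data": {"motion": [[0,0,0,8,-0.5,8,46],[0,0,0,18,-0.5,18,46],[0,0,0,26,-0.5,26,46],[0,0,0,31,-0.5,31,46],[0,0,0,35,-0.5,35,46],[0,0,0,39,-0.5,39,46],[0,0,0,42,-0.5,42,46],[0,0,0,44,-0.5,44,46],[0,0,0,44,-0.5,44,46]]}}

```text
t: 30.2
eef_pos: [0.5145, 0.161, 0.0925]
tool_rot: [-0.261, 0.675, 0.631, 0.28]
contact_force: [0.5, -0.7, -5.3]
gripper_width: 0.592
grasp_force: 43.2
```

```bash
python3 - <<'E'
from h import *
np.set_printoptions(precision=4,suppress=True,linewidth=150)
p,r,o=tcp(); print(p,o["contact_force"],o["torque"])
w=bot.read_camera("wrist"); s=bot.read_camera("scene"); d=bot.read_camera("side")
S=np.array([.5161,.1758,0])
for n,b in(("hook_tip",-.026),("hook_seat",0)):
    for q in bot.tip_of(n,w)[:1]:
        q=q["xy"]; oo,dd=wray(w,q,p,r); k=(sx@(S+b*sx-oo))/(sx@dd); X=oo+k*dd; print(n,np.round(q,1),X,"tooly",1e3*r.inv().apply(X-p)[1])
for n,c in(("s",s),("d",d)):
    for t in("brass_weight_eye","hook_tip","hook_seat"): print(n,t,[(round(q["score"],2),np.round(q["xy"],1)) for q in bot.tip_of(t,c)])
for h in(.184,.188,.192,.198): E=p-[.0008,.007,0]; E[2]=h; print(h,proj(s,E),proj(d,E))
print("seat/tip px",proj(s,S+[0,0,.185]),proj(s,S-.026*sx+[0,0,.197]),proj(w|{"T":np.eye(4)},np.array([0,0,1])))
E
```

```text
[0.5145 0.161  0.0925] [ 0.5405 -0.7    -5.2899] [-1.5009  0.0841  0.0331]
hook_tip [313.  349.1] [0.5133 0.1499 0.0802] tooly -0.362537744249456
hook_seat [311.9 146. ] [0.5152 0.1759 0.1873] tooly -0.2972143293622626
s brass_weight_eye [(0.81, array([405.4, 280.3])), (0.69, array([290.3, 269. ])), (0.6, array([376. , 291.2]))]
s hook_tip [(0.7, array([281.3, 326.4])), (0.6, array([286.1, 264.8]))]
s hook_seat [(0.49, array([277.3, 270.7]))]
d brass_weight_eye [(0.86, array([275.9, 273.5])), (0.76, array([262.4, 296.2])), (0.53, array([327.9, 210. ]))]
d hook_tip [(0.51, array([331.8, 211.1]))]
d hook_seat [(0.66, array([331.1, 206.4]))]
0.184 [288.1244 270.4074] [329.1969 213.8269]
0.188 [288.0573 269.1319] [329.2047 213.0475]
0.192 [287.9899 267.8516] [329.2125 212.265 ]
0.198 [287.8884 265.922 ] [329.2242 211.0857]
seat/tip px [280.2329 272.7412] [289.145  265.5395] [314.6248 245.6061]
```

No contact so far, and the seat and eye match the expectation. I continue over the seat and then lower.

Request:
{"op": "jog_arm", "data": {"motion": [[0,0,0,3,0,3,46],[0,0,0,6,0,6,46],[0,0,0,8,0,9.5,46],[0,0,0,10,0,13,46],[0,0,0,12,0,16,46],[0,0,0,13,0,18,46],[0,0,0,13,0,18,46]]}}

```text
t: 31.62
eef_pos: [0.5158, 0.1829, 0.0889]
tool_rot: [-0.261, 0.675, 0.631, 0.279]
contact_force: [0.4, -0.2, -5.2]
gripper_width: 0.592
grasp_force: 43.2
```

```bash
python3 - <<'E'
from h import *
np.set_printoptions(precision=4,suppress=True,linewidth=150)
p,r,o=tcp(); print(p,o["contact_force"],o["torque"]); off=np.array([.4356,-.167,.1096])-[.4348,-.174,.2047]; print("eye",p-off)
w=bot.read_camera("wrist"); s=bot.read_camera("scene"); S=np.array([.5161,.1758,0])
for n,b in(("hook_seat",0),):
    for q in bot.tip_of(n,w)[:2]:
        q=q["xy"]; oo,dd=wray(w,q,p,r); k=(sx@(S+b*sx-oo))/(sx@dd); X=oo+k*dd; print(n,np.round(q,1),X,"tooly",1e3*r.inv().apply(X-p)[1])
for t in("brass_weight_eye","hook_tip","hook_seat"): print(t,[(round(q["score"],2),np.round(q["xy"],1)) for q in bot.tip_of(t,s)])
to(S+[0,0,.171]+off,Rt(45))
E
```

```text
[0.5158 0.1829 0.0889] [ 0.3949 -0.2443 -5.2467] [-1.5335  0.0903 -0.0123]
eye [0.515  0.1759 0.184 ]
brass_weight_eye [(0.8, array([284.8, 270.2])), (0.73, array([406.1, 284.4])), (0.31, array([280. , 277.5]))]
hook_tip [(0.67, array([287.7, 265.7])), (0.59, array([283.3, 308.3]))]
hook_seat [(0.63, array([279.9, 274.4]))]
t 31.93 row rot [-0.     0.001  0.   ] mm [-9.   0.9  9.4]
```

Request:
{"op": "jog_arm", "data": {"motion": [[0,0,0,-1.5,0,1.5,46],[0,0,0,-3,0,3,46],[0,0,0,-4.5,0,4.5,46],[0,0,0,-6,0,6,46],[0,0,0,-7,0,7,46],[0,0,0,-7,0,7,46],[0,0,0,-7,0,7,46]]}}

```text
t: 32.8
eef_pos: [0.516, 0.1828, 0.0791]
tool_rot: [-0.261, 0.675, 0.631, 0.28]
contact_force: [-0.3, -0.5, -5.3]
gripper_width: 0.596
grasp_force: 43.2
```

Request:
{"op": "jog_arm", "data": {"motion": [[0,0,0,-0.7,0,0.7,46],[0,0,0,-1.4,0,1.4,46],[0,0,0,-1.4,0,1.4,46]]}}

```text
t: 33.17
eef_pos: [0.5159, 0.1827, 0.077]
tool_rot: [-0.261, 0.675, 0.631, 0.279]
contact_force: [-0.0, -0.3, -4.5]
gripper_width: 0.595
grasp_force: 43.2
```

Request:
{"op": "jog_arm", "data": {"motion": [[0,0,0,-0.5,0,0.5,46],[0,0,0,-1,0,1,46],[0,0,0,-1,0,1,46]]}}

```text
t: 33.55
eef_pos: [0.516, 0.1829, 0.0758]
tool_rot: [-0.261, 0.675, 0.631, 0.28]
contact_force: [0.1, -0.3, -5.4]
gripper_width: 0.593
grasp_force: 43.3
```

Request:
{"op": "jog_arm", "data": {"motion": [[0,0,0,-0.5,0,0.5,46],[0,0,0,-1,0,1,46],[0,0,0,-1,0,1,46]]}}

```text
t: 33.92
eef_pos: [0.5165, 0.1834, 0.0751]
tool_rot: [-0.261, 0.675, 0.631, 0.28]
contact_force: [-1.0, 0.6, 5.1]
gripper_width: 0.597
grasp_force: 43.8
```

Hook carries the load now (Fz flipped to +5 N). I ease up half a millimetre and open slowly.

Request:
{"op": "jog_arm", "data": {"motion": [[0,0,0,0.4,0,-0.4,46],[0,0,0,0.4,0,-0.4,46]], "grip_force": 20}}

```text
t: 34.17
eef_pos: [0.5161, 0.183, 0.0751]
tool_rot: [-0.261, 0.675, 0.631, 0.28]
contact_force: [-0.4, 0.4, 5.2]
gripper_width: 0.598
grasp_force: 43.7
```

Request:
{"op": "jog_arm", "data": {"motion": [[0,0,0,0,0,0,49.5],[0,0,0,0,0,0,50.2],[0,0,0,0,0,0,50.6],[0,0,0,0,0,0,50.9],[0,0,0,0,0,0,51.2],[0,0,0,0,0,0,51.5],[0,0,0,0,0,0,51.8],[0,0,0,0,0,0,52.1],[0,0,0,0,0,0,52.4],[0,0,0,0,0,0,52.7]]}}

```text
t: 35.42
eef_pos: [0.5157, 0.1823, 0.0742]
tool_rot: [-0.261, 0.676, 0.631, 0.279]
contact_force: [-0.0, 0.4, -0.6]
gripper_width: 0.615
grasp_force: 0.0
```

Request:
{"op": "jog_arm", "data": {"motion": [[0,0,0,0,0,0,53],[0,0,0,0,0,0,53.3],[0,0,0,0,0,0,53.6],[0,0,0,0,0,0,54],[0,0,0,0,0,0,54.4],[0,0,0,0,0,0,54.8],[0,0,0,0,0,0,55.2],[0,0,0,0,0,0,55.7],[0,0,0,0,0,0,56.2],[0,0,0,0,0,0,56.8]]}}

```text
t: 36.67
eef_pos: [0.516, 0.1827, 0.0748]
tool_rot: [-0.261, 0.675, 0.631, 0.28]
contact_force: [-0.7, -0.2, -0.6]
gripper_width: 0.665
grasp_force: 0.0
```

```bash
cat >> h.py <<'E'
def still(cam,roi,n=14):
    a,b,c,d=roi; g0=None; out=[]
    for i in range(n):
        g=cv2.cvtColor(bot.read_camera(cam)["pixels"],cv2.COLOR_RGB2GRAY)[b:d,a:c]
        if g0 is None: g0=g; pts=cv2.goodFeaturesToTrack(g,20,.02,3)
        q,_,_=cv2.calcOpticalFlowPyrLK(g0,g,pts,None,winSize=(15,15)); out.append(np.median((q-pts)[:,0],axis=0))
    return np.array(out)
E
python3 - <<'E'
from h import *
np.set_printoptions(precision=2,suppress=True,linewidth=160)
print(still("wrist",(170,130,460,370)).T); p,r,o=tcp(); print(p,o["contact_force"],o["grasp_force"],o["t"])
E
```

```text
[[ 0.   -0.   -0.01 -0.01 -0.02 -0.01 -0.02 -0.01 -0.01 -0.02 -0.04 -0.02 -0.01 -0.02]
 [ 0.    0.    0.    0.   -0.    0.    0.   -0.   -0.    0.    0.    0.    0.    0.  ]]
[0.52 0.18 0.07] [ 1.09 -0.45 -0.24] 0.0 37.375
```

```bash
cat >> h.py <<'E'
def yellow(cam,n,roi):
    a,b,c,d=roi; out=[]
    for i in range(n):
        im=bot.read_camera(cam)["pixels"]; h=cv2.cvtColor(im,cv2.COLOR_RGB2HSV)[b:d,a:c]
        m=cv2.inRange(h,(18,110,70),(32,255,255)); v,u=np.nonzero(m); out.append((u.mean()+a,v.mean()+b,len(u)) if len(u) else (np.nan,)*3)
    return np.array(out)
E
python3 - <<'E'
from h import *
np.set_printoptions(precision=2,suppress=True,linewidth=160)
print(yellow("wrist",14,(230,280,400,400)).T)
E
```

```text
[[ 315.07  315.29  315.49  315.77  315.93  316.09  316.11  316.11  316.02  315.89  315.74  315.48  315.28  315.03]
 [ 349.55  349.61  349.63  349.59  349.65  349.67  349.62  349.64  349.64  349.62  349.58  349.62  349.6   349.58]
 [9125.   9110.   9113.   9107.   9110.   9108.   9120.   9123.   9109.   9117.   9116.   9133.   9120.   9121.  ]]
```

Request:
{"op": "jog_arm", "data": {"motion": [[0,0,0,0,0,0,60],[0,0,0,0,0,0,66],[0,0,0,0,0,0,74],[0,0,0,0,0,0,85],[0,0,0,0,0,0,85]]}}

```text
t: 38.7
eef_pos: [0.516, 0.1827, 0.0748]
tool_rot: [-0.261, 0.675, 0.631, 0.28]
contact_force: [-0.4, -0.1, -0.6]
gripper_width: 0.995
grasp_force: 0.0
```

```bash
python3 - <<'E'
from h import *
np.set_printoptions(precision=2,suppress=True,linewidth=160)
print(yellow("wrist",22,(230,280,400,400))[:,:2].T, tcp()[2]["t"])
E
```

```text
[[316.12 316.1  316.05 315.81 315.67 315.43 315.23 314.94 314.81 314.69 314.66 314.6  314.78 314.87 315.03 315.32 315.53 315.74 315.95 316.03 316.13 316.1 ]
 [349.66 349.67 349.7  349.66 349.67 349.61 349.67 349.61 349.65 349.65 349.6  349.59 349.66 349.61 349.63 349.61 349.63 349.6  349.68 349.67 349.69 349.63]] 39.8
```

Residual motion is about 0.3 mm, so it's practically still. I retreat along the tool axis.

Request:
{"op": "jog_arm", "data": {"motion": [[0,0,0,0,0,-5,85],[0,0,0,0,0,-18,85],[0,0,0,0,0,-38,85],[0,0,0,0,0,-60,85],[0,0,0,0,0,-85,85],[0,0,0,0,0,-110,85],[0,0,0,0,0,-135,85],[0,0,0,0,0,-150,85],[0,0,0,0,0,-150,85]]}}

```text
t: 40.92
eef_pos: [0.5093, 0.0759, 0.1815]
tool_rot: [-0.26, 0.676, 0.631, 0.28]
contact_force: [0.2, 0.0, 0.3]
gripper_width: 0.994
grasp_force: 0.0
```

```bash
python3 - <<'E'
from h import *
np.set_printoptions(precision=2,suppress=True,linewidth=160)
y=yellow("wrist",18,(250,120,390,330)); print(y.T)
p,r,o=tcp(); print(p,o["contact_force"],o["t"])
s=bot.read_camera("scene"); d=bot.read_camera("side")
for c in(s,d): 
    for t in("brass_weight_eye","brass_weight","hook_seat","black_weight"): print(t,[(round(q["score"],2),np.round(q["xy"],1)) for q in bot.tip_of(t,c)])
S=np.array([.5161,.1758,0]); print("expected eye",proj(s,S+[0,0,.171]),proj(d,S+[0,0,.171]),"base",proj(s,S+[0,0,.055]),proj(d,S+[0,0,.055]))
E
```

```text
[[ 313.19  314.29  314.74  315.14  315.01  314.97  314.65  314.53  314.53  314.57  314.52  314.49  314.57  314.66  314.71  314.88  314.68  314.72]
 [ 231.96  232.71  233.3   233.59  233.73  233.63  233.55  233.57  233.49  233.27  233.18  233.14  233.13  233.06  232.99  232.8   232.79  232.82]
 [3097.   3129.   3146.   3149.   3139.   3148.   3165.   3134.   3143.   3125.   3130.   3128.   3143.   3141.   3132.   3127.   3130.   3135.  ]]
[0.51 0.08 0.18] [ 0.44 -0.19  0.68] 41.825
brass_weight_eye [(0.8, array([400.6, 283.9])), (0.62, array([282.3, 277.3]))]
brass_weight [(0.96, array([280.8, 311.1])), (0.88, array([401.9, 319.7])), (0.77, array([375.5, 322. ]))]
hook_seat [(0.65, array([278.9, 273.6]))]
black_weight [(0.92, array([372.8, 270.4])), (0.62, array([279.4, 330.4]))]
brass_weight_eye [(0.78, array([276.1, 271.2])), (0.74, array([331.5, 207.9])), (0.57, array([260.1, 294.8]))]
brass_weight [(0.79, array([264. , 313.3])), (0.74, array([281.9, 291.4])), (0.73, array([330.7, 232.7]))]
hook_seat [(0.54, array([335.3, 339.9])), (0.48, array([332.8, 206.5]))]
black_weight [(0.59, array([336.1, 345. ])), (0.44, array([376.8, 329.9]))]
expected eye [280.52 277.19] [330.69 210.51] base [282.76 311.9 ] [330.4  231.79]
```

```bash
python3 - <<'E'
from h import *
np.set_printoptions(precision=2,suppress=True,linewidth=160)
y=yellow("wrist",18,(250,120,390,330)); print(y.T)
E
```

```text
[[ 313.87  313.88  313.95  314.2   314.38  314.41  314.6   314.8   314.72  314.88  314.74  314.68  314.52  314.37  314.33  314.08  314.01  313.82]
 [ 232.77  232.87  232.71  232.74  232.89  232.87  232.91  232.94  232.89  232.77  232.79  232.8   232.99  232.76  232.74  232.88  232.87  233.  ]
 [3127.   3148.   3122.   3131.   3118.   3134.   3134.   3133.   3135.   3138.   3125.   3128.   3144.   3108.   3115.   3132.   3143.   3154.  ]]
```

The weight is still to within about 0.4 mm and the arm is clear, so I hand in.

```bash
python3 -c "
from station import bot
print(bot.hand_in())"
```

```text
the job is handed in; nothing more can be done
None
```

I brought the hook to rest and let it hang by itself, then hung the brass weight on it by its eye. It hangs free with about 0.4 mm of residual sway, the arm is clear and the other items were not moved; I handed in at about 43 s of the 72 s allowed, and hand_in returned no verdict.

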